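# Stack a watch's parts baskets on the cleaning-machine carrier

## Task

The movement is stripped and ready for the cleaning machine: build the basket stack on its carrier from the bottom up, first the deep basket with the main plate, on it the middle basket with the wheels, then the shallow one with the screws, and close it with the lid, each foot fully home in the rim below. Keep the baskets level so that no parts spill, and leave the empty spare basket, the bottle, the loupe and the movement holder where they are.

Things in the scene. Friction and masses are not known exactly. Their poses are not given: they have to be found in the camera images.
- carrier: basket carrier of the cleaning machine: low turned aluminium seat, fixed; flange 80 mm across, 5 mm high; collar 66 mm across, its rim 14 mm above the origin, with a recess 51 mm across and 6 mm deep in its top for the deep basket's foot. Origin: centre of the underside, on a mat, z up. The deep basket seats with its origin 10 mm above this one's.
- deep_basket: deep basket: slotted steel basket, open on top, 56 mm across, 51 mm inside, 34 mm high in all, undivided, holding a brass main plate and bridges (fixed in it). Its foot (47 mm across, 4 mm high, tapered to 42 mm) drops into the rim below, which its ledge then rests on. 50-90 g. Origin: centre of the foot's underside, z up. Middle basket seats with its origin 30 mm above this one's.
- middle_basket: middle basket: slotted steel basket, open on top, 56 mm across, 51 mm inside, 26 mm high in all, two crossing walls make four quarters with brass wheels (fixed). Its foot (47 mm across, 4 mm high, tapered to 42 mm) drops into the rim below, which its ledge then rests on. 40-80 g. Origin: centre of the foot's underside, z up. Shallow basket seats with its origin 22 mm above this one's.
- shallow_basket: shallow basket: slotted steel basket, open on top, 56 mm across, 51 mm inside, 18 mm high in all, three crossing walls make six sectors with tiny screws (fixed). Its foot (47 mm across, 4 mm high, tapered to 42 mm) drops into the rim below, which its ledge then rests on. 35-65 g. Origin: centre of the foot's underside, z up. Lid seats with its origin 14 mm above this one's.
- lid: lid: steel disc 56 mm across, 4 mm thick, with twelve radial slots, on the same foot as the baskets (47 mm across, 4 mm high, tapered to 42 mm); in the middle of its top face, which is 8 mm above the origin, stands a knurled knob 18 mm in diameter and 16 mm high (knob top 24 mm above the origin). 70 g. Origin: centre of the foot's underside, z up.
- spare_basket: spare basket, not part of the job: empty and undivided, 56 mm across, 26 mm high, same foot as the others. Leave it where it is. Origin: centre of the foot's underside, z up.
- oil_bottle: small brown bottle with black cap, upright, 22 mm across, 52 mm high; not part of the job. Origin: centre of its underside, z up.
- loupe: black eye loupe standing on its wide rim, 37 mm across, 30 mm high; not part of the job. Origin: centre of its underside, z up.
- movement_holder: black movement vise with a screw, 26 x 66 x 28 mm (66 along its y); not part of the job. Origin: centre of its underside, z up.
There are look-alikes about, which are no part of the job. What is shaped like the shallow_basket but turquoise is not meant.

How it is judged:
On the way, in this order (a step that is already met when the one before it is completed fails the run):
1. the deep basket sits home in the carrier, let go (horizontal distance between deep_basket and carrier below 0.004 m and z of deep_basket in the frame of carrier between 0.008 and 0.012 m and contact force between the fingers and deep_basket below 0.1 N), for 0.2 s.
2. the middle basket sits home on the deep one, let go (horizontal distance between middle_basket and deep_basket below 0.004 m and z of middle_basket in the frame of deep_basket between 0.028 and 0.032 m and contact force between the fingers and middle_basket below 0.1 N), for 0.2 s.
3. the shallow basket sits home on the middle one, let go (horizontal distance between shallow_basket and middle_basket below 0.004 m and z of shallow_basket in the frame of middle_basket between 0.02 and 0.024 m and contact force between the fingers and shallow_basket below 0.1 N), for 0.2 s.
4. the lid sits home on the shallow basket, let go (horizontal distance between lid and shallow_basket below 0.004 m and z of lid in the frame of shallow_basket between 0.012 and 0.016 m and contact force between the fingers and lid below 0.1 N), for 0.2 s.
At the end, for the whole second after the job is handed in: From the bottom up: carrier, deep basket, middle basket, shallow basket, lid, each centred within 4 mm on the one below it and seated within 2 mm of full depth, upright within 0.06 rad, at rest (horizontal distance between deep_basket and carrier below 0.004 m and z of deep_basket in the frame of carrier between 0.008 and 0.012 m and horizontal distance between middle_basket and deep_basket below 0.004 m and z of middle_basket in the frame of deep_basket between 0.028 and 0.032 m and horizontal distance between shallow_basket and middle_basket below 0.004 m and z of shallow_basket in the frame of middle_basket between 0.02 and 0.024 m and horizontal distance between lid and shallow_basket below 0.004 m and z of lid in the frame of shallow_basket between 0.012 and 0.016 m and angle between each of deep_basket, middle_basket, shallow_basket, lid's own z axis and vertical below 0.06 rad and linear speed of each of deep_basket, middle_basket, shallow_basket, lid below 0.01 m/s); the robot touches nothing.
It fails at once if a loaded basket tips more than 0.5 rad (angle between any of deep_basket, middle_basket, shallow_basket's own z axis and vertical above 0.5 rad).
It fails at once if the spare basket is shifted more than 20 mm or knocked over (distance of spare_basket from where it was at the start of the episode above 0.02 m or angle between spare_basket's own z axis and vertical above 0.4 rad).
It fails at once if the oil bottle is shifted more than 20 mm or knocked over (distance of oil_bottle from where it was at the start of the episode above 0.02 m or angle between oil_bottle's own z axis and vertical above 0.4 rad).
It fails at once if the loupe is shifted more than 20 mm or knocked over (distance of loupe from where it was at the start of the episode above 0.02 m or angle between loupe's own z axis and vertical above 0.4 rad).
It fails at once if the movement holder is shifted more than 20 mm or knocked over (distance of movement_holder from where it was at the start of the episode above 0.02 m or angle between movement_holder's own z axis and vertical above 0.4 rad).
It also fails if it takes over 83 s, if anything falls off the work surface, if the arm or the gripper's body presses on something with over 40 N, if the wrist force passes 120 N, or if a joint passes its speed limit or range.

## Robot

A 7-joint arm with a two-finger parallel gripper is mounted at the origin on a cart in front of the work surface, level with it; the furniture and walls round the work are solid. World frame = base frame: x ahead of the robot, y to its left, z up, the work surface at z = 0. Lengths are in m, angles in rad, forces in N, time in s.
With the tool pointing down it reaches from about 0.425 to 0.875 m from the base axis. Payload 4.7 kg.
Tool frame: the origin (TCP) lies at the very end of the fingers, on their centre line; the grasp point (between the pads) lies 19 mm behind it; z points along the fingers, y is the line along which they close (so a half turn about z gives the same grasp; the last joint's range is limited). The gripper opens to 87 mm and grips with 3 to 60 N. Pads are 19 mm wide; open, the fingers measure 117 mm over their backs; the gripper's body (75 mm by 190 mm) begins 51 mm behind the grasp point.
Start: joints at [1.185, 0.321, -0.07, 1.45, 0.023, 1.371, -0.057], TCP at [0.253, -0.599, 0.223] pointing down, gripper open.
Joint ranges: [-2.86, 2.86], [-0.3, 2.09], [-1.38, 1.24], [0.06, 2.45], [-1.56, 4.7], [0.09, 2.05], [-2.69, 2.69]. Speed limits (rad/s): [2.57, 2.57, 3.14, 3.14, 3.14, 3.14, 3.14].

## Interface

Orientations are given as a rotation vector (axis times angle).
In Python, from bench import ctrl, get_image, job gives the robot as it stands.
- The arm moves only by the shell command python3 -m crank 'ROWS' [FORCE]. ROWS is JSON, a list that holds one entry, the list of rows, each a list of 5 numbers: the shift along the tool's x, y, z in mm, then the turn about the tool's z in rad, then the closure, from -1 (fully open) to 1 (shut), so that 0 is half open. A call has 1 to 10 rows; each row shifts and turns the commanded pose from where the row before left it, along the tool's axes as they then stand; what a row does not reach is not made up. A row lasts 1/12 s, in which the tool goes at most 41.7 mm and 7.16 degrees, less where a joint would pass 70% of its speed; a pose out of reach is approached as far as the arm can. A call with a gripper value outside its range is refused whole. The fingers move at their own pace and stop on an object; FORCE is the grip in N (left out, the last holds). Time passes only in rows, so rows that do not move let the fingers close. It gives the time, the measured TCP pose, the force, the opening and the grip force at its end, in the units of the state.
- ctrl.get_state(): the state, without advancing time (a new reading comes with each control period).
- get_image(name): name is "side" or "top" or "wrist"; returns a dict with "pixels" (480x640x3 uint8, red, green, blue), "fx", "fy", "cx", "cy" (pixels), "T" (4x4, takes a point from camera to world coordinates); the wrist camera has in their place "T_tool_cam" (4x4, takes a point from camera to tool coordinates, whose origin is the TCP and whose axes are the flange's). Camera axes: x right, y down, z forward; pixel columns grow to the right and rows downward; lengths in m; the calibration is good to about 2 mm. A picture is of the moment at which its call begins: read the wrist's pose just before it. There is no depth.
- job.close_job(): hands the job in; it is judged then, once.
The state is a dict: "time": time; "joint_positions": joint angles; "qd": joint speeds; "joint_torque": joint torques, N m; "position": TCP position; "tool_rot": TCP orientation; "ft_force": force on the tool from outside, world axes, zero at the start; "torque": the same for the moment, N m; "grip_width": opening from 0.0 (shut) to 1.0 (fully open); "grip_force": force on a finger pad.
Only numpy, scipy, OpenCV 4.12 (cv2) and the standard library are available. Lean on these libraries where they do the work, as an engineer would, in place of code of your own. Each camera call takes 0.05 s, during which the arm holds its last target. There are 200 camera calls.

## Working session

There is one attempt and no reset: what is moved stays moved. The work goes in short steps, Python scripts to look and compute and a shell command to move; the robot and the scene stay as the last step left them, time stands still between calls to the robot, and variables do not carry over. Pictures are saved under pics/ and viewed, at most 14 in all, crops included, and the job is handed in when it is done.

```bash
ls; mkdir -p pics; python3 - <<'E'
from bench import ctrl,get_image
import cv2,numpy as np
for n in("top","side"):
    d=get_image(n);cv2.imwrite(f"pics/{n}0.png",d["pixels"][:,:,::-1]);print(n,d["fx"],d["fy"],d["cx"],d["cy"],np.round(d["T"],4).tolist())
s=ctrl.get_state();print(s)
print(get_image("wrist")["T_tool_cam"])
E
```

```text
pics
top 452.0255784746818 452.0255784746818 320.9496773195291 252.9144685803768 [[0.0149, -0.9928, 0.1187, 0.4618], [-0.9998, -0.0136, 0.0118, -0.1636], [-0.0101, -0.1189, -0.9929, 0.8901], [0.0, 0.0, 0.0, 1.0]]
side 545.387766328266 545.387766328266 316.0358757965945 238.7200508763281 [[0.9432, 0.2095, -0.2578, 0.8562], [0.3316, -0.5475, 0.7683, -1.0434], [0.0198, -0.8101, -0.5859, 0.7202], [0.0, 0.0, 0.0, 1.0]]
{'time': 0.1, 'joint_positions': array([ 1.18508724,  0.32176101, -0.07010253,  1.45155069,  0.02261344,
        1.37078957, -0.05689386]), 'qd': array([-7.53253404e-05, -1.98696770e-03,  1.30791499e-03, -4.36678270e-03,
        7.05550356e-04,  1.49154037e-03,  1.66344729e-03]), 'joint_torque': array([ 6.23017204e-04, -4.92571950e+01, -4.05211682e-01, -3.13398671e+01,
       -6.41415012e-02,  3.95710731e-02,  4.52391873e-05]), 'position': array([ 0.25277746, -0.59830133,  0.2215643 ]), 'tool_rot': array([-3.07738152e+00, -6.23596033e-01,  6.89630510e-04]), 'ft_force': array([0.09902008, 0.34919511, 0.11176124]), 'torque': array([0.00126428, 0.03061106, 0.00508918]), 'grip_force': 0.0, 'grip_width': 1.0034730100308527}
[[-6.65591251e-04 -9.63890006e-01 -2.66299857e-01  7.29050261e-02]
 [ 9.99999553e-01 -4.62866702e-04 -8.24027350e-04 -2.11755639e-04]
 [ 6.71010390e-04 -2.66300287e-01  9.63889883e-01 -1.61611445e-01]
 [ 0.00000000e+00  0.00000000e+00  0.00000000e+00  1.00000000e+00]]
```

View pics/top0.png

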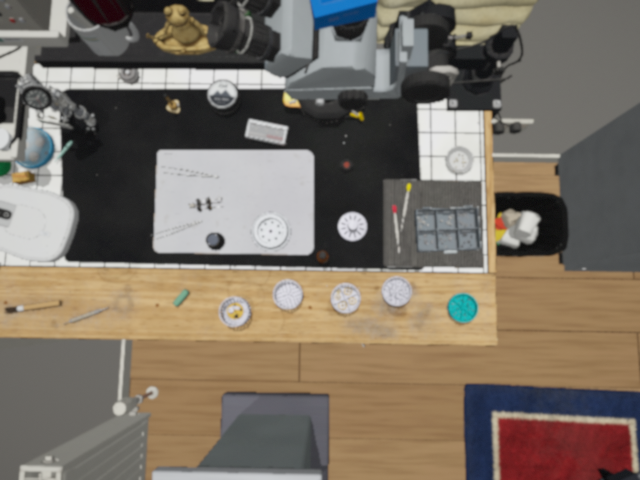

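View pics/side0.png

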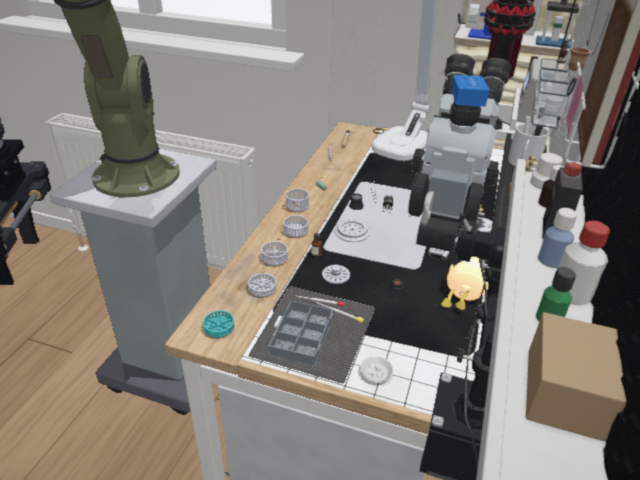

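Top view: carrier candidate (270,231) on the silver mat, lid (352,226). Baskets are at (235,312) with brass, (288,295), (345,297) and (397,292), with the turquoise decoy at (462,308). The loupe is near (215,240), the holder (205,205) and the bottle (322,256). Next I'll enlarge them.

```bash
cat > h.py <<'E'
import numpy as np,cv2
from bench import ctrl,get_image
from scipy.spatial.transform import Rotation as R
def Tw():
    s=ctrl.get_state();T=np.eye(4);T[:3,:3]=R.from_rotvec(s["tool_rot"]).as_matrix();T[:3,3]=s["position"];return T
def cast(d,T,u,v,z):
    r=T[:3,:3]@np.array([(u-d["cx"])/d["fx"],(v-d["cy"])/d["fy"],1]);return T[:3,3]+r*(z-T[2,3])/r[2]
def proj(d,T,p):
    q=T[:3,:3].T@(np.array(p)-T[:3,3]);return np.array([d["cx"]+d["fx"]*q[0]/q[2],d["cy"]+d["fy"]*q[1]/q[2]])
E
python3 - <<'E'
from h import *
d=get_image("top");s=get_image("side")
print("base in side",proj(s,s["T"],[0,0,0]),"top",proj(d,d["T"],[0,0,0]),"tcp",proj(d,d["T"],[.25,-.6,.22]))
for n,u,v,z in [("carrier",270,231,.014),("lid",352,226,.008),("A",235,312,.03),("B",288,295,.02),("C",345,297,.02),("D",397,292,.02),("turq",462,308,.016),("bottle",322,256,.05),("loupe",215,240,.03),("holder",205,205,.02),("white",459,160,.01)]:
    p=cast(d,d["T"],u,v,z);print(n,np.round(p,3),np.round(np.hypot(*p[:2]),3),"side px",proj(s,s["T"],p).round())
a=cv2.resize(d["pixels"][185:335,190:490],None,fx=2.66,fy=2.66,interpolation=3)
cv2.imwrite("pics/topz.png",a[:,:,::-1])
b=cv2.resize(s["pixels"][180:345,190:390],None,fx=3.6,fy=3.6,interpolation=3)
cv2.imwrite("pics/sidez.png",b[:,:,::-1])
w=get_image("wrist");cv2.imwrite("pics/w0.png",w["pixels"][:,:,::-1])
E
```

```text
base in side [136.32169947 175.56910172] top [233.10066099 558.70776027] tcp [634.11507504 463.52666253]
carrier [ 0.609 -0.052  0.014] 0.611 side px [352. 229.]
lid [ 0.622 -0.214  0.008] 0.657 side px [336. 275.]
A [0.45  0.007 0.03 ] 0.45 side px [296. 197.]
B [ 0.484 -0.091  0.02 ] 0.492 side px [294. 225.]
C [ 0.481 -0.201  0.02 ] 0.522 side px [274. 252.]
D [ 0.492 -0.3    0.02 ] 0.577 side px [260. 281.]
turq [ 0.464 -0.425  0.016] 0.629 side px [217. 321.]
bottle [ 0.556 -0.156  0.05 ] 0.578 side px [315. 236.]
loupe [0.587 0.051 0.03 ] 0.589 side px [356. 199.]
holder [0.658 0.076 0.02 ] 0.662 side px [386. 203.]
white [ 0.758 -0.427  0.01 ] 0.87 side px [374. 368.]
```

View pics/topz.png

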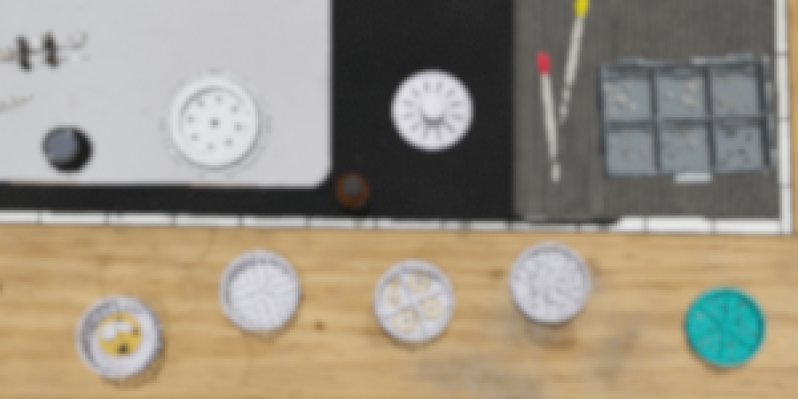

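View pics/sidez.png

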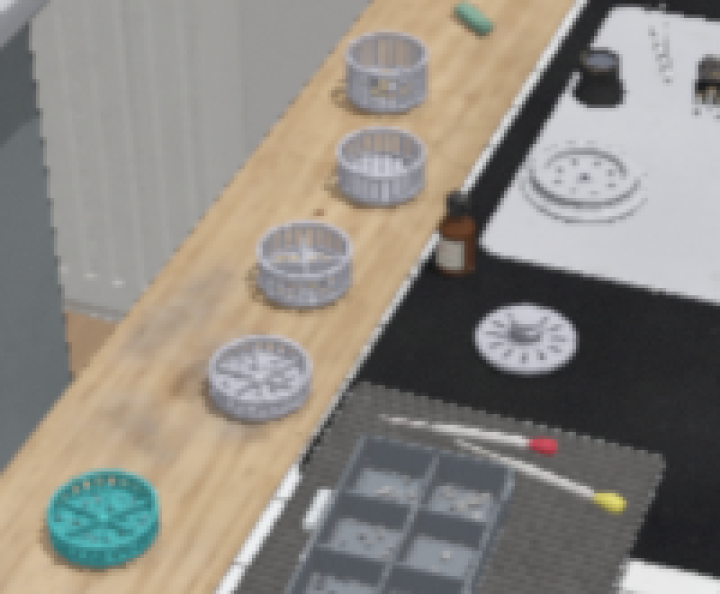

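The scene is clear. A (235,312) has brass pieces, so it's the deep basket. B (288,295) is empty, the spare. C (345,297) has four quarters with wheels, the middle one. D (397,292) is low with six sectors, the shallow one, and the turquoise one at (462,308) is the decoy. Measured heights and the projections into the side view agree. I'm moving off now and aligning tool x with world x.

```bash
python3 -m crank '[[[20,0,0,0.1,-1],[30,0,0,0.1,-1],[35,0,0,0.1,-1],[35,0,0,0.1,-1],[35,-20,0,0,-1],[30,-25,0,0,-1],[20,-35,0,0,-1],[0,-38,0,0,-1],[0,-38,0,0,-1],[0,-38,0,0,-1]]]'
```

```text
time: 1.13
position: [0.4545, -0.3756, 0.2221]
tool_rot: [-3.141, -0.001, 0.001]
ft_force: [1.1, 0.5, 0.9]
grip_width: 1.001
grip_force: 0.0
```

```bash
python3 -m crank '[[[0,-38,0,0,-1],[0,-38,0,0,-1],[0,-38,0,0,-1],[0,-38,0,0,-1],[0,-38,0,0,-1],[0,-38,0,0,-1],[0,-38,0,0,-1],[0,-38,0,0,-1],[0,-38,10,0,-1],[0,-30,10,0,-1]]]'
cat >> h.py <<'E'
def look(name):
    T=Tw();d=get_image("wrist");cv2.imwrite(f"pics/{name}.png",d["pixels"][:,:,::-1]);return d,T@d["T_tool_cam"],T
E
python3 - <<'E'
from h import *
d,C,T=look("wA");print(d["fx"],d["cx"],d["cy"],T[:3,3],C.round(3).tolist())
print(proj(d,C,[.45,.007,.034]))
E
```

```text
time: 1.97
position: [0.4545, -0.0025, 0.2032]
tool_rot: [3.141, 0.003, 0.004]
ft_force: [-0.5, -0.0, -0.8]
grip_width: 1.004
grip_force: 0.0
342.3918758756299 320.68456569509766 242.5161688037852 [ 0.45446464 -0.00250625  0.20320192] [[0.001, -0.964, -0.264, 0.527], [-1.0, -0.001, -0.0, -0.002], [-0.0, 0.264, -0.964, 0.365], [0.0, 0.0, 0.0, 1.0]]
[311.54032336 229.09700754]
```

View pics/wA.png

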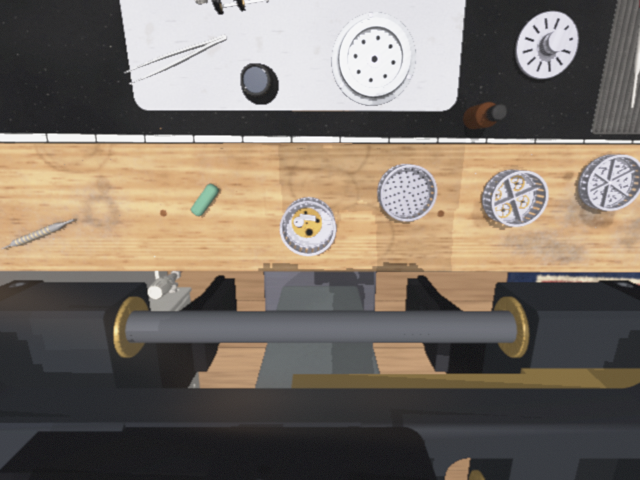

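Wrist view: deep basket at (308,227), close to the predicted (311,229), with the carrier at (373,58), the lid at (547,45), the spare at (407,192), the middle at (515,197) and the shallow at (611,182).

```bash
cat >> h.py <<'E'
def rim(d,C,p0,z,dark=False,Rr=.028,show=True):
    """centre of a rim of radius Rr at height z: light, unsaturated blob near p0 (world)"""
    u,v=proj(d,C,[*p0[:2],z]);hs=cv2.cvtColor(d["pixels"],cv2.COLOR_RGB2HSV)
    m=((hs[...,2]>110) if dark else (hs[...,1]<55)).astype(np.uint8)
    s=1.5*Rr/np.linalg.norm(C[:3,3]-np.array([*p0[:2],z]))*d["fx"]
    k=np.zeros_like(m);cv2.circle(k,(int(u),int(v)),int(s),1,-1);m&=k
    m=cv2.morphologyEx(m,cv2.MORPH_OPEN,np.ones((3,3)))
    cs=cv2.findContours(m,cv2.RETR_EXTERNAL,cv2.CHAIN_APPROX_NONE)[0]
    c=cv2.convexHull(max(cs,key=cv2.contourArea))[:,0]
    P=np.array([cast(d,C,x,y,z)[:2] for x,y in c]);mid=P.mean(0)
    e=mid-C[:2,3];e/=np.linalg.norm(e);t=np.array([-e[1],e[0]])
    a,b=P@t,P@e
    q=t*(a.max()+a.min())/2+e*(b.max()-Rr)
    if show:print("px",np.round([u,v]),"centre",q.round(4),"width t",np.ptp(a).round(4),"e",np.ptp(b).round(4))
    return q
E
python3 - <<'E'
from h import *
T=Tw();w=get_image("wrist");C=T@w["T_tool_cam"];t=get_image("top")
for n,p,z,dk in [("deep",(.45,.007),.034,0),("middle",(.481,-.201),.026,0),("shallow",(.492,-.3),.018,0),("lid",(.622,-.214),.010,1)]:
    for i,(d,c) in enumerate([(w,C),(t,t["T"])]): print(n,"wt"[i],end=" ");rim(d,c,p,z,dk)
for n,(d,c) in dict(w=(w,C),t=(t,t["T"])).items():
    u,v=proj(d,c,[.609,-.052,.014]).astype(int);h=60 if n=="w" else 30
    x0,y0=u-h,max(v-h,0);g=cv2.cvtColor(d["pixels"],cv2.COLOR_RGB2GRAY)[y0:v+h,x0:u+h]
    ed=cv2.Canny(cv2.resize(g,None,fx=4,fy=4,interpolation=3),40,90)
    for c_ in cv2.findContours(ed,cv2.RETR_LIST,cv2.CHAIN_APPROX_NONE)[0]:
        if len(c_)>150:
            P=np.array([cast(d,c,x0+(x-1.5)/4,y0+(y-1.5)/4,.014)[:2] for x,y in c_[:,0]]).astype(np.float32)*1000
            (a,b),(k,l),_=cv2.fitEllipse(P);print(n,len(c_),"ctr",round(a,1),round(b,1),"diam",round(k,1),round(l,1))
E
```

```text
deep w px [319. 227.] centre [0.4503 0.011 ] width t 0.0562 e 0.0598
deep t px [235. 312.] centre [0.4519 0.0109] width t 0.0758 e 0.0683
middle w px [531. 197.] centre [ 0.4789 -0.1992] width t 0.0564 e 0.0641
middle t px [345. 297.] centre [ 0.4804 -0.2018] width t 0.0586 e 0.058
shallow w px [628. 186.] centre [ 0.4944 -0.2902] width t 0.0557 e 0.0506
shallow t px [397. 292.] centre [ 0.495  -0.3012] width t 0.0587 e 0.0598
lid w px [561.  41.] centre [ 0.6202 -0.212 ] width t 0.0558 e 0.054
lid t px [352. 226.] centre [ 0.6232 -0.2141] width t 0.0587 e 0.0595
w 373 ctr 562.8 -75.0 diam 1.0 62.1
w 2015 ctr 562.4 -56.5 diam 2.1 110.8
w 390 ctr 574.8 -53.9 diam 4.4 19.3
w 1188 ctr 591.0 -47.2 diam 46.7 64.4
w 152 ctr 1696.8 14.4 diam 0.1 601.1
w 359 ctr 613.8 -73.1 diam 6.8 20.1
w 265 ctr 631.9 -53.1 diam 3.6 18.1
w 1294 ctr 607.6 -51.5 diam 50.4 52.1
w 2249 ctr 607.1 -51.5 diam 67.7 68.7
t 478 ctr 576.6 -1249.2 diam 0.5 20360.2
t 959 ctr 563.1 -48.7 diam 2.3 191.1
t 280 ctr 572.0 -493.9 diam 0.5 12768.9
t 635 ctr 626.3 -39.0 diam 71.7 110.3
t 370 ctr 626.4 -39.1 diam 11.9 23.3
```

```bash
python3 - <<'E'
from h import *
p=Tw()[:3,3];print(p,"tool shift mm",(0.4505-p[0])*1e3,-(0.011-p[1])*1e3,(p[2]-.012)*1e3)
E
```

```text
[ 0.45368989 -0.0030564   0.20213095] tool shift mm -3.189890478771218 -14.056402197335913 190.13095170357937
```

```bash
python3 -m crank '[[[0,0,0,0,-1],[0,0,0,0,-1]]]'; python3 - <<'E'
from h import *
for i in range(4):
    s=ctrl.get_state();T=Tw();w=get_image("wrist");C=T@w["T_tool_cam"];print(s["time"],s["position"].round(4),s["tool_rot"].round(4),proj(w,C,[.45,.007,.034]).round(1),end=" ")
    rim(w,C,(.45,.011),.034)
E
```

```text
time: 2.28
position: [0.4545, -0.0071, 0.2028]
tool_rot: [3.141, -0.003, 0.001]
ft_force: [0.1, 0.1, -0.2]
grip_width: 0.996
grip_force: 0.0
2.2833 [ 0.4545 -0.0071  0.2028] [ 3.1411e+00 -3.4000e-03  8.0000e-04] [306.9 229. ] px [303. 229.] centre [0.4503 0.0109] width t 0.0562 e 0.0601
2.3333 [ 0.4546 -0.0072  0.2028] [ 3.1413e+00 -4.3000e-03  8.0000e-04] [306.9 229. ] px [303. 229.] centre [0.4503 0.0109] width t 0.0564 e 0.0601
2.3833 [ 0.4545 -0.0071  0.2028] [ 3.1414e+00 -4.4000e-03  6.0000e-04] [306.9 229. ] px [303. 229.] centre [0.4502 0.0108] width t 0.0564 e 0.0601
2.4333 [ 0.4545 -0.007   0.2027] [ 3.1415e+00 -4.0000e-03  5.0000e-04] [307.1 229. ] px [303. 229.] centre [0.4502 0.0109] width t 0.0562 e 0.06
```

```bash
python3 -m crank '[[[-4,-18,20,0,-1],[0,0,30,0,-1],[0,0,30,0,-1],[0,0,30,0,-1],[0,0,30,0,-1],[0,0,25,0,-1],[0,0,15,0,-1],[0,0,8,0,-1],[0,0,3,0,-1],[0,0,0,0,-1]]]'; python3 - <<'E'
from h import *
d,C,T=look("wA2");rim(d,C,(.45,.011),.034)
E
```

```text
time: 3.32
position: [0.4504, 0.0121, 0.0115]
tool_rot: [-3.141, 0.001, 0.001]
ft_force: [0.5, -0.4, -0.2]
grip_width: 1.0
grip_force: 0.0
px [324. 317.] centre [0.4508 0.0119] width t 0.0815 e 0.0632
```

View pics/wA2.png

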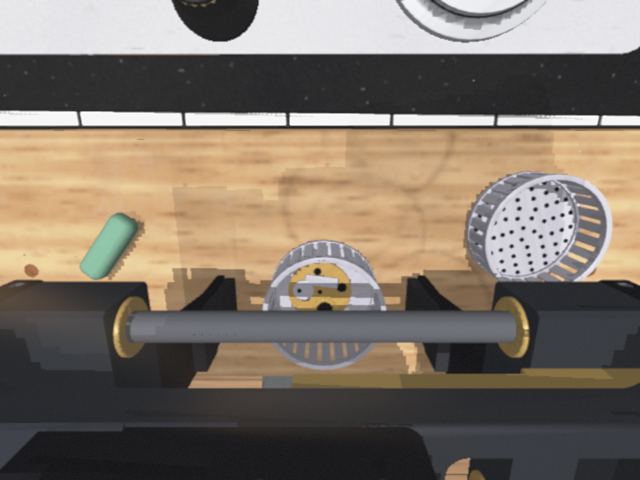

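Deep basket at (324,315) between the fingers, which show at u≈222 and 430; spare clear at (540,230). Closing.

```bash
python3 -m crank '[[[0,0,0,0,0.3],[0,0,0,0,0.3],[0,0,0,0,0.3],[0,0,0,0,0.3],[0,0,0,0,0.3],[0,0,0,0,0.3],[0,0,0,0,0.3],[0,0,0,0,0.3]]]' 20
```

```text
time: 4.03
position: [0.4505, 0.0121, 0.0118]
tool_rot: [3.141, -0.0, 0.0]
ft_force: [-0.6, -0.4, 2.3]
grip_width: 0.638
grip_force: 20.0
```

```bash
python3 -m crank '[[[0,0,-6,0,0.3],[0,0,-14,0,0.3],[0,0,-20,0,0.3],[0,0,-14,0,0.3],[8,3,-6,0,0.3],[18,7,0,0,0.3],[24,10,0,0,0.3],[27,11,0,0,0.3],[27,11,0,0,0.3],[24,10,0,0,0.3]]]'; python3 -m crank '[[[18,7,0,0,0.3],[9,4,0,0,0.3],[0,0,0,0,0.3],[0,0,0,0,0.3]]]';  python3 - <<'E'
from h import *
d,C,T=look("wB");print(T[:3,3])
rim(d,C,(.607,-.0515),.034+.06)
E
```

```text
time: 4.87
position: [0.58, -0.041, 0.0708]
tool_rot: [3.141, -0.002, -0.0]
ft_force: [0.2, 0.3, 0.3]
grip_width: 0.641
grip_force: 20.0
time: 5.2
position: [0.6045, -0.0504, 0.0707]
tool_rot: [-3.141, 0.0, 0.003]
ft_force: [-1.0, -0.2, -0.9]
grip_width: 0.642
grip_force: 20.0
[ 0.60449968 -0.05039896  0.07069379]
px [324. 312.] centre [ 0.6058 -0.051 ] width t 0.0817 e 0.0706
```

View pics/wB.png

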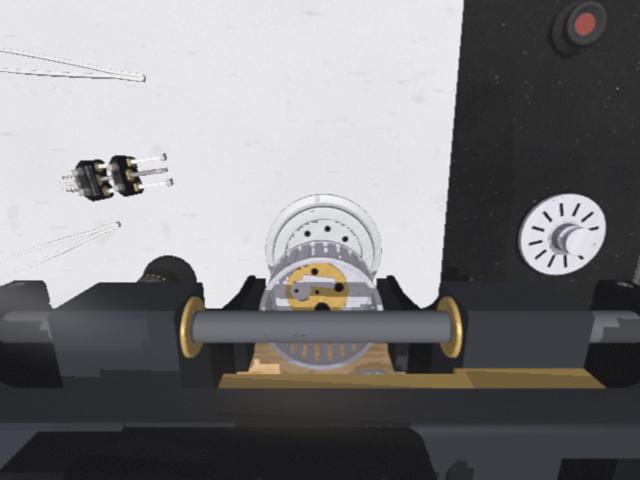

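```bash
python3 - <<'E'
from h import *
d,C,T=look("wB2");print(T[:3,3])
for m in (0,.003):
  for r,z in((.04,.005),(.033,.014),(.0255,.014)): print(m,r,[proj(d,C,[.6075+r*a,-.0515+r*b,z+m]).round(1).tolist() for a,b in((1,0),(.7,.714),(.7,-.714))])
g=cv2.cvtColor(d["pixels"],cv2.COLOR_RGB2GRAY)[185:250,250:400]
cv2.imwrite("pics/crop.png",cv2.resize(d["pixels"][185:255,250:400,::-1],None,fx=5,fy=5,interpolation=3))
E
```

```text
[ 0.60403661 -0.0499986   0.07089304]
0 0.04 [[323.6, 193.6], [281.1, 211.4], [366.1, 211.4]]
0 0.033 [[323.7, 206.3], [287.5, 221.4], [359.9, 221.4]]
0 0.0255 [[323.7, 217.7], [295.9, 229.2], [351.5, 229.2]]
0.003 0.04 [[323.7, 194.1], [280.6, 212.2], [366.7, 212.2]]
0.003 0.033 [[323.7, 207.1], [287.0, 222.3], [360.4, 222.3]]
0.003 0.0255 [[323.7, 218.7], [295.5, 230.3], [351.9, 230.3]]
```

View pics/crop.png

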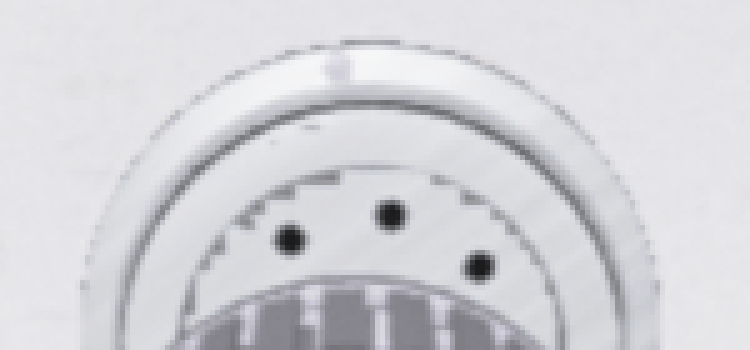

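The crop shows the flange top at row 193.6, the collar at 205.4 and the recess at 218, all matching predictions within 1 px, so the carrier is at (0.6075,-0.0515).

```bash
python3 -m crank '[[[3.5,1.4,0,0,0.3],[0,0,10,0,0.3],[0,0,14,0,0.3],[0,0,10,0,0.3],[0,0,4,0,0.3],[0,0,0,0,0.3],[0,0,0,0,0.3]]]'
```

```text
time: 5.88
position: [0.6084, -0.052, 0.0328]
tool_rot: [-3.141, -0.0, 0.002]
ft_force: [0.6, -0.3, -1.2]
grip_width: 0.64
grip_force: 20.0
```

```bash
python3 -m crank '[[[-0.5,-0.5,3,0,0.3],[0,0,3,0,0.3],[0,0,2,0,0.3],[0,0,2,0,0.3],[0,0,1,0,0.3],[0,0,0,0,0.3],[0,0,0,0,0.3]]]'
```

```text
time: 6.47
position: [0.6085, -0.0516, 0.0254]
tool_rot: [3.14, -0.0, 0.0]
ft_force: [-7.1, 0.0, 15.1]
grip_width: 0.639
grip_force: 20.0
```

```bash
python3 -m crank '[[[0,0,-2,0,0.3],[-1.5,0,0,0,0.3],[0,0,1,0,0.3],[0,0,1,0,0.3],[0,0,0,0,0.3],[0,0,0,0,0.3]]]'; python3 - <<'E'
from h import *
d,C,T=look("wC");print(T[:3,3])
s=get_image("side");u,v=proj(s,s["T"],[.6075,-.0515,.025]).astype(int)
a=cv2.resize(s["pixels"][v-45:v+45,u-60:u+60],None,fx=6,fy=6,interpolation=3)
cv2.imwrite("pics/sC.png",a[:,:,::-1])
print(u,v,[proj(s,s["T"],[.6075,-.0515,z]).round(1) for z in(0,.014,.044)])
E
```

```text
time: 6.97
position: [0.6079, -0.0517, 0.0254]
tool_rot: [3.141, -0.001, 0.003]
ft_force: [-5.8, 0.5, 16.6]
grip_width: 0.644
grip_force: 20.0
[ 0.60788589 -0.05172027  0.02540705]
351 224 [array([351. , 233.6]), array([351.4, 228.6]), array([352.1, 217.6])]
```

View pics/sC.png

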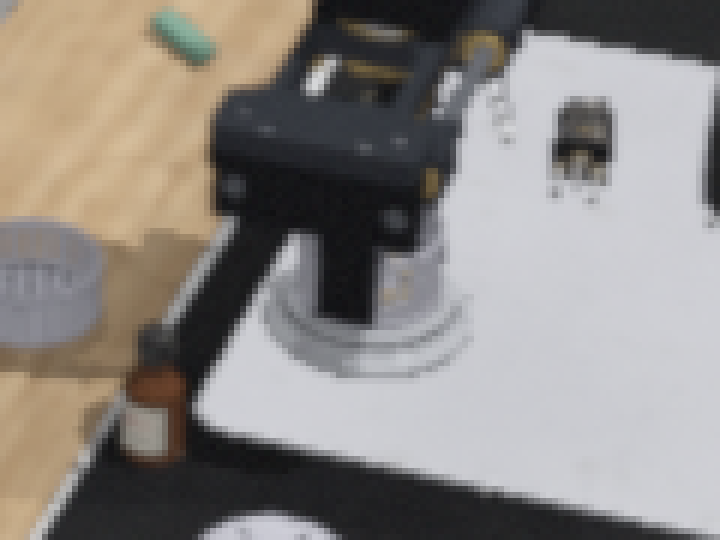

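Side crop: the basket's ledge appears to be on the collar at about (380,320), and the contact height is the same after the sideways shift. That suggests it's seated with the mat about 3.5 mm thick. Releasing and checking.

```bash
python3 -m crank '[[[0,0,-3,0,0.3],[0,0,0,0,-1],[0,0,0,0,-1],[0,0,0,0,-1],[0,0,0,0,-1],[0,0,0,0,-1],[0,0,0,0,-1],[0,0,-10,0,-1],[0,0,-20,0,-1],[0,0,-30,0,-1]]]';python3 -m crank '[[[-20,0,-40,0,-1],[-20,0,-40,0,-1],[-30,0,-30,0,-1],[-35,10,0,0,-1],[-30,20,0,0,-1],[-10,20,0,0,-1],[0,20,0,0,-1],[0,10,0,0,-1],[0,0,0,0,-1],[0,0,0,0,-1]]]';  python3 - <<'E'
from h import *
d,C,T=look("wD");print(T[:3,3])
for z in (.044,.0475): rim(d,C,(.6075,-.0515),z)
rim(d,C,(.48,-.2),.026)
rim(d,C,(.494,-.300),.018)
E
```

```text
time: 7.9
position: [0.6046, -0.0515, 0.0841]
tool_rot: [-3.141, 0.0, 0.008]
ft_force: [0.7, -0.4, 0.3]
grip_width: 0.999
grip_force: 0.0
time: 8.73
position: [0.4655, -0.131, 0.1898]
tool_rot: [-3.141, 0.001, -0.001]
ft_force: [0.6, 0.8, -0.0]
grip_width: 0.999
grip_force: 0.0
[ 0.46550704 -0.13102691  0.18981595]
px [223.  60.] centre [ 0.6103 -0.0474] width t 0.0699 e 0.0661
px [222.  59.] centre [ 0.61   -0.0478] width t 0.069 e 0.0653
px [393. 211.] centre [ 0.4791 -0.1994] width t 0.0561 e 0.0595
px [495. 195.] centre [ 0.4939 -0.2982] width t 0.0567 e 0.0618
```

View pics/wD.png

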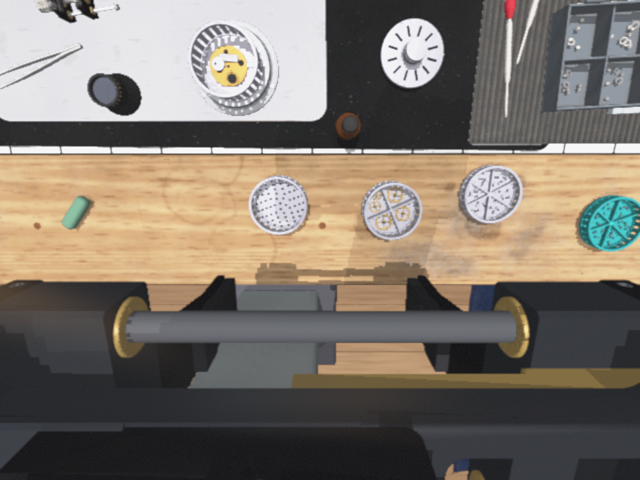

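Deep basket sits at (226,59) and looks level. Middle at (392,211), spare at (278,206) undisturbed. Now the middle basket at (0.479,-0.1994).

```bash
python3 -m crank '[[[3,15,0,0,-1],[5,25,10,0,-1],[4,20,25,0,-1],[1.5,8,30,0,-1],[0,0,35,0,-1],[0,0,35,0,-1],[0,0,25,0,-1],[0,0,14,0,-1],[0,0,4,0,-1],[0,0,0,0,-1]]]'; python3 - <<'E'
from h import *
d,C,T=look("wE");print(T[:3,3]);rim(d,C,(.479,-.1994),.026)
E
```

```text
time: 9.62
position: [0.4781, -0.1987, 0.0102]
tool_rot: [-3.14, -0.002, 0.004]
ft_force: [-0.5, -0.7, -0.8]
grip_width: 0.996
grip_force: 0.0
[ 0.4781055  -0.19872423  0.01019313]
px [323. 308.] centre [ 0.4796 -0.199 ] width t 0.082 e 0.0611
```

```bash
python3 -m crank '[[[1,0,0,0,0.3],[0,0,0,0,0.3],[0,0,0,0,0.3],[0,0,0,0,0.3],[0,0,0,0,0.3],[0,0,-6,0,0.3],[0,0,-16,0,0.3],[0,0,-22,0,0.3],[0,0,-22,0,0.3],[0,0,-13,0,0.3]]]' 20; python3 -m crank '[[[4,-5,0,0,0.3],[13,-15,0,0,0.3],[21,-24,0,0,0.3],[25,-28.5,0,0,0.3],[25,-28.5,0,0,0.3],[21,-24,0,0,0.3],[12,-14,0,0,0.3],[6,-6.5,0,0,0.3],[0,0,0,0,0.3],[0,0,0,0,0.3]]]'; python3 - <<'E'
from h import *
d,C,T=look("wF");print(T[:3,3]);rim(d,C,(T[0,3],T[1,3]),T[2,3]-.0105+.026)
x,y=T[:2,3]
print("expected deep rim",[proj(d,C,[.6075+.028*a,-.0515+.028*b,.0475]).round(1).tolist() for a,b in((1,0),(.7,.714),(.7,-.714))])
cv2.imwrite("pics/wFc.png",cv2.resize(d["pixels"][170:330,220:430,::-1],None,fx=3.6,fy=3.6,interpolation=3))
E
```

```text
time: 10.5
position: [0.4806, -0.1999, 0.0933]
tool_rot: [3.14, -0.0, 0.004]
ft_force: [-0.3, -0.7, 0.1]
grip_width: 0.638
grip_force: 20.0
time: 11.33
position: [0.6056, -0.0548, 0.0896]
tool_rot: [3.141, -0.0, -0.003]
ft_force: [-0.5, -0.9, -1.9]
grip_width: 0.64
grip_force: 20.0
[ 0.60562853 -0.05476923  0.08962615]
px [322. 309.] centre [ 0.606  -0.0543] width t 0.0823 e 0.0694
expected deep rim [[315.9, 221.1], [283.4, 234.6], [348.6, 234.5]]
```

View pics/wFc.png

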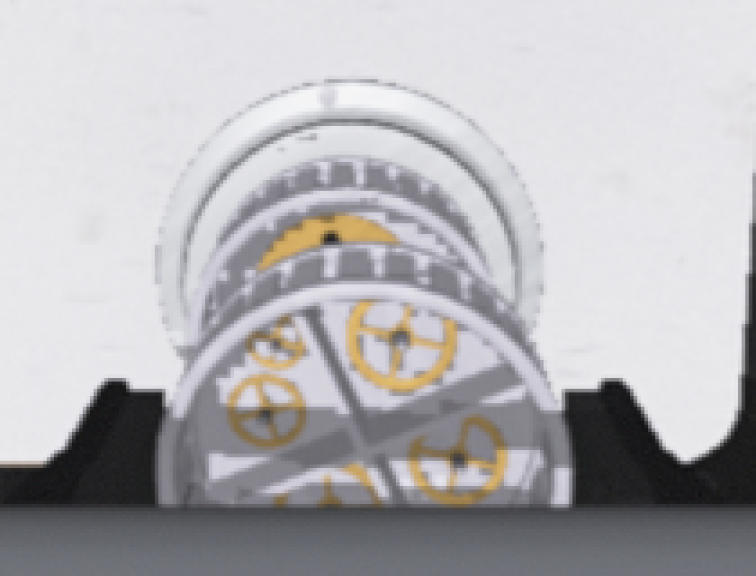

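The deep rim's top edge is at about (315.8,223) in full-image pixels, against a predicted (315.9,221), so the deep basket sits at x≈0.6065.

```bash
python3 -m crank '[[[0.7,-3.2,0,0,0.3],[0,0,8,0,0.3],[0,0,12,0,0.3],[0,0,7,0,0.3],[0,0,3,0,0.3],[0,0,2,0,0.3],[0,0,2,0,0.3],[0,0,1,0,0.3],[0,0,0,0,0.3],[0,0,0,0,0.3]]]'
```

```text
time: 12.22
position: [0.6063, -0.0519, 0.0584]
tool_rot: [3.139, -0.002, -0.004]
ft_force: [-9.7, -0.4, 21.4]
grip_width: 0.638
grip_force: 20.0
```

```bash
python3 -m crank '[[[0,0,-3,0,0.3],[-2,0,0,0,0.3],[0,0,1,0,0.3],[0,0,1,0,0.3],[0,0,1,0,0.3],[0,0,0,0,0.3]]]'; python3 -m crank '[[[0,0,-3,0,0.3],[4,0,0,0,0.3],[0,0,1,0,0.3],[0,0,1,0,0.3],[0,0,1,0,0.3],[0,0,0,0,0.3]]]'
```

```text
time: 12.72
position: [0.6056, -0.0512, 0.0583]
tool_rot: [3.14, -0.001, 0.001]
ft_force: [-7.2, 0.3, 19.8]
grip_width: 0.639
grip_force: 20.0
time: 13.22
position: [0.6093, -0.051, 0.0584]
tool_rot: [3.14, -0.0, -0.001]
ft_force: [-8.9, 0.6, 22.3]
grip_width: 0.638
grip_force: 20.0
```

```bash
python3 - <<'E'
from h import *
d,C,T=look("wG");s=get_image("side");print(T[:3,3])
u,v=proj(s,s["T"],[.607,-.0515,.045]).astype(int)
a=cv2.resize(s["pixels"][v-25:v+30,u-36:u+36],None,fx=7,fy=7,interpolation=3)[:380]
b=cv2.resize(d["pixels"][160:330,220:430],None,fx=380/170,fy=380/170,interpolation=3)
h=380;o=np.hstack([a[:h,:380],b[:h,:420]]);print(o.shape,u,v);cv2.imwrite("pics/G.png",o[:,:,::-1])
cam=s["T"][:3,3];f=cam[:2]-np.array([.607,-.0515]);f/=np.linalg.norm(f);P=np.array([.607,-.0515])+.028*f
print("near-side edge rows: z ->",{z:((proj(s,s["T"],[*P,z])-[u-36,v-25])*7).round().tolist() for z in(.014,.0176,.0436,.0476,.0516)})
for r,z in((.04,.005),(.04,.009),(.028,.044),(.028,.0476),(.028,T[2,3]-.0106+.026)):print(r,z,proj(d,C,[.607+r,-.0515,z]).round(1),((proj(d,C,[.607+r,-.0515,z])-[220,160])*2.235+[380,0]).round())
E
```

```text
[ 0.60931184 -0.05098798  0.0583883 ]
(380, 800, 3) 351 217
near-side edge rows: z -> {0.014: [250.0, 305.0], 0.0176: [250.0, 296.0], 0.0436: [255.0, 229.0], 0.0476: [256.0, 218.0], 0.0516: [256.0, 208.0]}
0.04 0.005 [322.  205.4] [608. 101.]
0.04 0.009 [322.  206.4] [608. 104.]
0.028 0.044 [322.3 239.7] [609. 178.]
0.028 0.0476 [322.4 241.5] [609. 182.]
0.028 0.07378830050258316 [322.7 256.9] [609. 217.]
```

View pics/G.png

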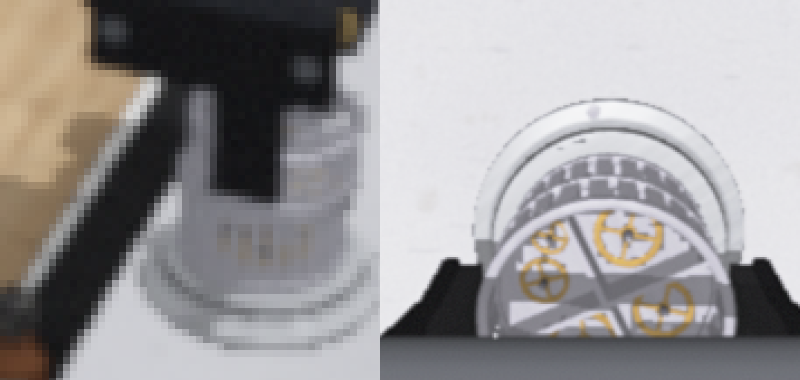

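Wrist half: the middle basket rests concentrically on the deep one, about 3 mm too far in +x. Side half: the stack looks upright, but it can't show the seating depth. I'll bring x back, release and measure the rim height from two views.

```bash
python3 -m crank '[[[-2,0,-2,0,0.3],[0,0,-1,0,0.3],[0,0,0,0,0.3],[0,0,0,0,-1],[0,0,0,0,-1],[0,0,0,0,-1],[0,0,0,0,-1],[0,0,-10,0,-1],[0,0,-25,0,-1],[0,0,-35,0,-1]]]';python3 -m crank '[[[-25,0,-40,0,-1],[-25,0,-40,0,-1],[-20,0,-20,0,-1],[0,0,0,0,-1],[0,0,0,0,-1],[0,0,0,0,-1]]]'; python3 - <<'E'
from h import *
d,C,T=look("wH");print(T[:3,3]);t=get_image("top");s=get_image("side")
cv2.imwrite("pics/tH.png",t["pixels"][:,:,::-1])
for z in(.066,.070,.074):
    print(z,proj(d,C,[.607,-.0515,z]).round(1),proj(s,s["T"],[.607,-.0515,z]).round(1),proj(t,t["T"],[.607,-.0515,z]).round(1))
u,v=proj(s,s["T"],[.607,-.0515,.045]).astype(int)
a=cv2.resize(s["pixels"][v-32:v+30,u-32:u+32],None,fx=6.2,fy=6.2,interpolation=3)
u2,v2=proj(d,C,[.607,-.0515,.04]).astype(int);v2=max(v2,62)
b=cv2.resize(d["pixels"][v2-62:v2+62,u2-62:u2+62],None,fx=3.1,fy=3.1,interpolation=3)
n=min(len(a),len(b));print("side org",u-32,v-32,"wrist org",u2-62,v2-62,n,a.shape)
cv2.imwrite("pics/H.png",np.hstack([a[:n],b[:n]])[:,:,::-1])
E
```

```text
time: 14.15
position: [0.6048, -0.0508, 0.1266]
tool_rot: [-3.141, 0.0, 0.01]
ft_force: [0.3, 0.6, 0.3]
grip_width: 0.983
grip_force: 0.0
time: 14.65
position: [0.5431, -0.051, 0.2189]
tool_rot: [3.141, -0.0, -0.0]
ft_force: [0.1, 0.9, -1.3]
grip_width: 1.001
grip_force: 0.0
[ 0.54307471 -0.05102229  0.21888823]
0.066 [321.6 158.1] [352.5 209.3] [266.1 227.1]
0.07 [321.6 158.3] [352.6 207.7] [265.8 226.8]
0.074 [321.7 158.4] [352.7 206.2] [265.5 226.4]
side org 319 185 wrist org 259 95 384 (384, 397, 3)
```

View pics/H.png

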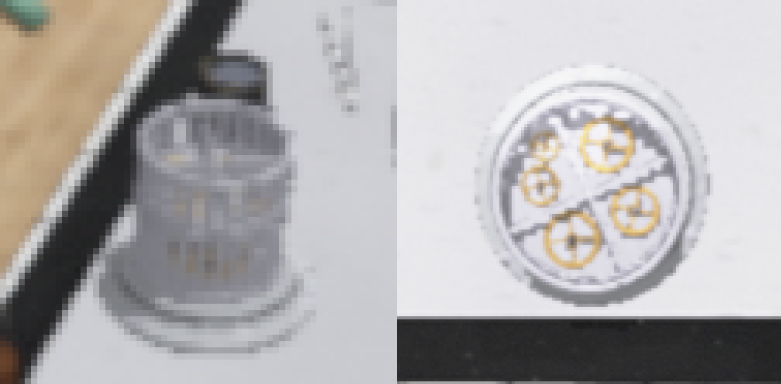

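```bash
python3 - <<'E'
from h import *
T=Tw();d=get_image("wrist");C=T@d["T_tool_cam"]
# expected pixel widths for circles
for r,z in((.04,.009),(.033,.018),(.028,.0436),(.028,.0696),(.028,.0736),(.0255,.0696),(.0255,.0736)):
    c=[.607,-.0515];print(r,z,"width",(proj(d,C,[c[0],c[1]-r,z])-proj(d,C,[c[0],c[1]+r,z]))[0].round(2))
x0,y0=259,95
g=cv2.resize(cv2.cvtColor(d["pixels"],cv2.COLOR_RGB2GRAY)[y0:y0+124,x0:x0+124],None,fx=6,fy=6,interpolation=cv2.INTER_CUBIC)
for lo,hi in((30,60),(60,120)):
  for c in cv2.findContours(cv2.Canny(g,lo,hi,L2gradient=True),cv2.RETR_LIST,cv2.CHAIN_APPROX_NONE)[0]:
    if len(c)>250:
        (a,b),(k,l),_=cv2.fitEllipse(c)
        if 40<k/6<90:print(len(c),"ctr",round(a/6+x0,1),round(b/6+y0,1),"ax",round(k/6,2),round(l/6,2))
# profile along horizontal through centre row
row=d["pixels"][154:160].mean((0,2));print(row[278:300].round().astype(int),row[342:364].round().astype(int))
E
```

```text
0.04 0.009 width 76.36
0.033 0.018 width 64.56
0.028 0.0436 width 58.93
0.028 0.0696 width 63.84
0.028 0.0736 width 64.67
0.0255 0.0696 width 58.14
0.0255 0.0736 width 58.89
558 ctr 308.1 175.1 ax 81.96 115.36
[232 232 232 232 232 228 206 210 216 217 209 196 219 222 176 151 141 161
 215 229 228 216] [208 216 225 228 228 226 204 166 176 211 220 217 172 172 200 210 208 212
 226 232 232 232]
```

Seating depth is ambiguous from the images: the rim is about 64.5 px wide, against 63.8 if seated and 64.7 if not. I'll test it mechanically by pressing straight down on both sides of the rim with half-open fingers.

```bash
python3 -m crank '[[[25,0,10,0,0.08],[25,0,25,0,0.08],[14,0,35,0,0.08],[0,0,35,0,0.08],[0,0,20,0,0.08],[0,0,9,0,0.08],[0,0,0,0,0.08],[0,0,0,0,0.08]]]'; python3 -m crank '[[[0,0,3,0,0.08],[0,0,3,0,0.08],[0,0,2,0,0.08],[0,0,2,0,0.08],[0,0,2,0,0.08],[0,0,0,0,0.08]]]'
```

```text
time: 15.52
position: [0.6074, -0.0507, 0.0853]
tool_rot: [-3.141, 0.0, 0.0]
ft_force: [-0.2, -0.4, 0.3]
grip_width: 0.5
grip_force: 0.0
time: 16.02
position: [0.6069, -0.051, 0.073]
tool_rot: [3.141, -0.0, -0.0]
ft_force: [-0.0, -0.3, -0.4]
grip_width: 0.456
grip_force: 0.0
```

```bash
python3 -m crank '[[[0,0,1,0,0.08],[0,0,1,0,0.08],[0,0,1,0,0.08],[0,0,0,0,0.08],[0,0,0,0,0.08]]]'; python3 -m crank '[[[0,0,1,0,0.08],[0,0,1,0,0.08],[0,0,1,0,0.08],[0,0,1,0,0.08],[0,0,0,0,0.08],[0,0,0,0,0.08]]]'
```

```text
time: 16.43
position: [0.6071, -0.0509, 0.0702]
tool_rot: [3.142, -0.0, 0.0]
ft_force: [-0.5, -0.1, 0.4]
grip_width: 0.46
grip_force: 0.1
time: 16.93
position: [0.6077, -0.0509, 0.0697]
tool_rot: [3.14, -0.0, 0.002]
ft_force: [-7.2, -1.0, 18.4]
grip_width: 0.456
grip_force: 9.2
```

Rim contact is at z=0.0699, against an expected 0.0696 if the mat is 3.6 mm thick. I'll confirm by touching the mat beside the carrier.

```bash
python3 -m crank '[[[0,0,-15,0,1],[0,0,-20,0,1],[30,0,-5,0,1],[35,0,0,0,1],[15,0,10,0,1],[0,0,30,0,1],[0,0,30,0,1],[0,0,20,0,1],[0,0,5,0,1],[0,0,0,0,1]]]'; python3 -m crank '[[[0,0,1,0,1],[0,0,1,0,1],[0,0,1,0,1],[0,0,0,0,1]]]'
```

```text
time: 17.77
position: [0.6854, -0.0509, 0.0089]
tool_rot: [-3.141, 0.0, 0.007]
ft_force: [-0.4, -0.3, 0.2]
grip_width: 0.007
grip_force: 0.0
time: 18.1
position: [0.688, -0.051, 0.0097]
tool_rot: [3.141, -0.0, 0.004]
ft_force: [-0.2, 0.4, -0.8]
grip_width: 0.006
grip_force: 0.0
```

```bash
python3 -m crank '[[[0,0,2,0,1],[0,0,2,0,1],[0,0,1,0,1],[0,0,0,0,1],[0,0,0,0,1]]]'; python3 -m crank '[[[0,0,1,0,1],[0,0,1,0,1],[0,0,1,0,1],[0,0,0,0,1],[0,0,0,0,1]]]'
```

```text
time: 18.52
position: [0.6874, -0.0511, 0.0042]
tool_rot: [3.141, -0.0, 0.001]
ft_force: [-1.8, 0.6, 5.9]
grip_width: 0.005
grip_force: 2.5
time: 18.93
position: [0.6874, -0.051, 0.0041]
tool_rot: [3.14, -0.001, 0.001]
ft_force: [-7.9, -0.8, 19.4]
grip_width: 0.003
grip_force: 9.6
```

The mat is at z=0.004, so the carrier origin is 0.004. The seated middle rim should then be at 0.070, and I measured 0.0699, so both baskets are home. Next the shallow one.

```bash
python3 -m crank '[[[0,0,-20,0,-1],[0,0,-35,0,-1],[-15,10,-40,0,-1],[-25,25,-30,0,-1],[-25,32,-20,0,-1],[-25,32,0,0,-1],[-25,32,0,0,-1],[-25,32,0,0,-1],[-25,32,0,0,-1],[-20,32,0,0,-1]]]'; python3 -m crank '[[[-8,18,0,0,-1],[0,4,0,0,-1],[0,0,0,0,-1],[0,0,0,0,-1]]]'; python3 - <<'E'
from h import *
d,C,T=look("wI");print(T[:3,3]);q=rim(d,C,(.494,-.299),.018);print("tool shift",((q-T[:2,3])*[1e3,-1e3]).round(1))
E
```

```text
time: 19.77
position: [0.5051, -0.2739, 0.1387]
tool_rot: [3.141, -0.001, -0.001]
ft_force: [0.6, 0.0, 0.3]
grip_width: 0.68
grip_force: 0.0
time: 20.1
position: [0.5001, -0.293, 0.1385]
tool_rot: [-3.141, -0.001, -0.001]
ft_force: [-0.2, 1.2, -0.4]
grip_width: 0.963
grip_force: 0.0
[ 0.5000792  -0.29304646  0.13852687]
px [328. 244.] centre [ 0.4941 -0.2987] width t 0.0568 e 0.0589
tool shift [-6.   5.7]
```

```bash
python3 -m crank '[[[-5,4,10,0,-1],[0,0,25,0,-1],[0,0,35,0,-1],[0,0,30,0,-1],[0,0,18,0,-1],[0,0,8,0,-1],[0,0,3,0,-1],[0,0,0,0,-1],[0,0,0,0,-1]]]'; python3 - <<'E'
from h import *
T=Tw();d=get_image("wrist");C=T@d["T_tool_cam"];q=rim(d,C,(.494,-.2987),.018);print(T[:3,3],"tool shift",((np.array([.4941,-.2987])-T[:2,3])*[1e3,-1e3]).round(1))
E
```

```text
time: 20.9
position: [0.4955, -0.2985, 0.0107]
tool_rot: [3.141, 0.001, 0.003]
ft_force: [0.7, -0.4, 0.8]
grip_width: 0.996
grip_force: 0.0
px [322. 304.] centre [ 0.4948 -0.2982] width t 0.0815 e 0.0591
[ 0.49549049 -0.29845208  0.01071592] tool shift [-1.4  0.2]
```

```bash
python3 -m crank '[[[-1,0,1.5,0,-1],[0,0,0,0,0.3],[0,0,0,0,0.3],[0,0,0,0,0.3],[0,0,0,0,0.3],[0,0,0,0,0.3],[0,0,0,0,0.3],[0,0,0,0,0.3]]]' 30; python3 -m crank '[[[0,0,-4,0,0.3],[0,0,-9,0,0.3],[0,0,-15,0,0.3],[0,0,-20,0,0.3],[0,0,-20,0,0.3],[0,0,-16,0,0.3],[0,0,-10,0,0.3],[0,0,-6,0,0.3],[0,0,0,0,0.3]]]'; python3 - <<'E'
from h import *
T=Tw();print(T[:3,3],"tool shift to stack",((np.array([.607,-.0512])-T[:2,3])*[1e3,-1e3]).round(1))
d=get_image("wrist");rim(d,T@d["T_tool_cam"],T[:2,3],T[2,3]-.009+.018)
E
```

```text
time: 21.62
position: [0.4934, -0.2984, 0.0081]
tool_rot: [3.141, -0.0, 0.0]
ft_force: [-0.8, 0.5, 1.1]
grip_width: 0.636
grip_force: 30.0
time: 22.37
position: [0.4941, -0.2988, 0.1096]
tool_rot: [3.14, -0.0, 0.003]
ft_force: [1.0, -0.1, -0.4]
grip_width: 0.637
grip_force: 30.0
[ 0.49406361 -0.29877332  0.10963762] tool shift to stack [ 112.9 -247.6]
px [322. 303.] centre [ 0.4814 -0.2982] width t 0.0825 e 0.0729
```

```bash
python3 -m crank '[[[3,-6,0,0,0.3],[8,-18,0,0,0.3],[14,-30,0,0,0.3],[16,-36,0,0,0.3],[16,-36,0,0,0.3],[16,-36,0,0,0.3],[15,-34,0,0,0.3],[13,-28,0,0,0.3],[8,-16,0,0,0.3],[3.5,-7,0,0,0.3]]]';python3 -m crank '[[[0,0,0,0,0.3],[0,0,0,0,0.3],[0,0,0,0,0.3],[0,0,0,0,0.3]]]'; python3 - <<'E'
from h import *
d,C,T=look("wJ");print(T[:3,3])
for x in(.605,.607,.609):print(x,"mid rim far edge",proj(d,C,[x+.028,-.0515,.070]).round(1),"inner",proj(d,C,[x+.0255,-.0515,.070]).round(1))
print("crop px/row: column profile");c=d["pixels"][200:290,316:328].mean((1,2)).round().astype(int);print(c)
E
```

```text
time: 23.25
position: [0.6061, -0.0458, 0.1068]
tool_rot: [-3.139, -0.009, 0.002]
ft_force: [-0.5, 0.2, -1.0]
grip_width: 0.639
grip_force: 30.0
time: 23.58
position: [0.6052, -0.0539, 0.1077]
tool_rot: [3.14, -0.005, -0.001]
ft_force: [-0.5, -0.7, 0.1]
grip_width: 0.635
grip_force: 30.0
[ 0.60520584 -0.05387249  0.10773368]
0.605 mid rim far edge [317.1 226.1] inner [317.2 230.2]
0.607 mid rim far edge [317.1 222.9] inner [317.1 227. ]
0.609 mid rim far edge [317.1 219.6] inner [317.1 223.7]
crop px/row: column profile
[182 223 227 226 225 224 224 219 200 195 176 157 151 152 148 149 185 181
 165 157 150 154 203 226 218 187 140 138 178 189 193 202 203 192 165 148
 154 178 176 151 160 197 172 154 146 134 163 219 224 216 204 184 167 176
 208 215 215 215 216 216 216 216 217 218 219 219 219 217 216 215 213 203
 202 206 206 200 197 197 197 197 201 210 212 210 189 150 133 131 126 120]
```

```bash
python3 -m crank '[[[1.5,-2.2,0,0,0.3],[0,0,8,0,0.3],[0,0,12,0,0.3],[0,0,6,0,0.3],[0,0,2,0,0.3],[0,0,0,0,0.3],[0,0,0,0,0.3]]]'; python3 - <<'E'
from h import *
d,C,T=look("wK");print(T[:3,3])
for dx in(0,.001):
  for dz in(.009,.013,.017):print(dx,dz,"held rim far edge",proj(d,C,T[:3,3]+[.028+dx,0,.018-dz]).round(1))
print(d["pixels"][225:275,318:326].mean((1,2)).round().astype(int))
E
```

```text
time: 24.22
position: [0.6072, -0.0491, 0.0797]
tool_rot: [-3.141, 0.0, 0.001]
ft_force: [-0.1, -0.2, -1.4]
grip_width: 0.638
grip_force: 30.0
[ 0.60723891 -0.04907047  0.07970314]
0 0.009 held rim far edge [321.5 247.9]
0 0.013 held rim far edge [321.4 245.6]
0 0.017 held rim far edge [321.4 243.3]
0.001 0.009 held rim far edge [321.5 245.9]
0.001 0.013 held rim far edge [321.4 243.5]
0.001 0.017 held rim far edge [321.4 241.3]
[151 145 131 137 177 160 145 143 144 142 130 156 223 224 172 160 189 158
 137 132 132 167 221 224 216 205 198 201 202 202 201 200 200 200 200 200
 200 201 202 202 203 203 201 198 199 197 191 189 191 194]
```

```bash
python3 -m crank '[[[0,2.4,0,0,0.3],[0,0,0,0,0.3],[0,0,2,0,0.3],[0,0,2,0,0.3],[0,0,1,0,0.3],[0,0,1,0,0.3],[0,0,0,0,0.3],[0,0,0,0,0.3]]]'
```

```text
time: 24.93
position: [0.6074, -0.0515, 0.074]
tool_rot: [3.142, -0.0, -0.0]
ft_force: [0.2, 0.2, -0.7]
grip_width: 0.641
grip_force: 30.0
```

```bash
python3 -m crank '[[[0,0,0.7,0,0.3],[0,0,0.7,0,0.3],[0,0,0,0,0.3],[0,0,0,0,0.3]]]'
```

```text
time: 25.27
position: [0.6076, -0.0515, 0.0738]
tool_rot: [3.141, -0.0, 0.001]
ft_force: [-2.8, 0.8, 5.1]
grip_width: 0.641
grip_force: 30.0
```

Contact at 0.0738 implies an origin at 0.0657, against 0.066 expected, so the shallow basket is home. Releasing and going to the lid.

```bash
python3 -m crank '[[[0,0,-1,0,0.3],[0,0,0,0,-1],[0,0,0,0,-1],[0,0,0,0,-1],[0,0,0,0,-1],[0,0,0,0,-1],[0,0,-10,0,-1],[0,0,-25,0,-1],[0,0,-35,0,-1],[0,0,-35,0,-1]]]'; python3 -m crank '[[[0,15,-10,0,-1],[0,30,0,0,-1],[0,36,0,0,-1],[0,36,0,0,-1],[0,28,0,0,-1],[0,13,0,0,-1],[0,0,0,0,-1],[0,0,0,0,-1],[0,0,0,0,-1],[0,0,0,0,-1]]]'; python3 - <<'E'
from h import *
d,C,T=look("wL");print(T[:3,3])
for z in (.008,.010,.012):q=rim(d,C,(.622,-.213),z,1);print("tool shift",((q-T[:2,3])*[1e3,-1e3]).round(1))
q=rim(d,C,(.607,-.0515),.084);print(proj(d,C,[.607,-.0515,.084]))
E
```

```text
time: 26.1
position: [0.6066, -0.0514, 0.1797]
tool_rot: [-3.141, -0.0, 0.003]
ft_force: [0.1, 0.4, 0.9]
grip_width: 1.001
grip_force: 0.0
time: 26.93
position: [0.608, -0.2063, 0.189]
tool_rot: [-3.14, -0.006, -0.001]
ft_force: [-0.5, 1.0, 0.0]
grip_width: 0.998
grip_force: 0.0
[ 0.60800541 -0.20626802  0.18899423]
px [328. 208.] centre [ 0.6198 -0.2124] width t 0.0564 e 0.0569
tool shift [11.8  6.1]
px [328. 209.] centre [ 0.6203 -0.2123] width t 0.0561 e 0.0566
tool shift [12.3  6.1]
px [328. 209.] centre [ 0.6208 -0.2123] width t 0.0557 e 0.0563
tool shift [12.8  6. ]
px [130. 242.] centre [ 0.6017 -0.0406] width t 0.0703 e 0.0782
[129.94865076 241.98765197]
```

View pics/wL.png

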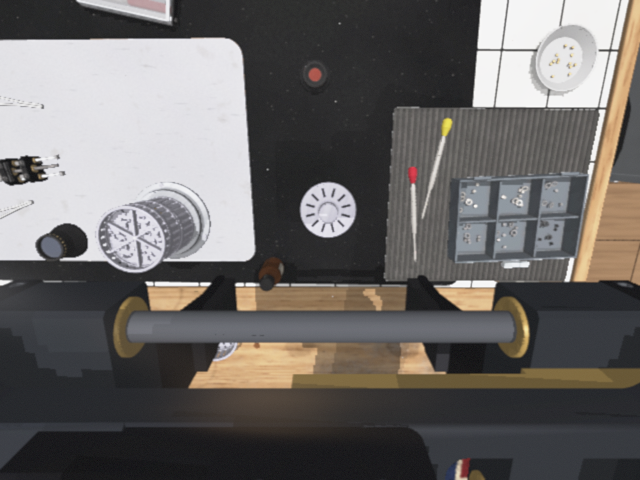

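Stack stands upright (rim at (132,237)), lid at (328,210) with its knob in the middle, bottle (271,273) and loupe (57,242) untouched. Descending on the lid.

```bash
python3 -m crank '[[[6,3,15,0,-1],[6,3,30,0,-1],[0,0,35,0,-1],[0,0,30,0,-1],[0,0,10,0,-1],[0,0,0,0,-1],[0,0,0,0,-1],[0,0,0,0,-1]]]'; python3 - <<'E'
from h import *
d,C,T=look("wM");print(T[:3,3])
q=rim(d,C,(.6205,-.2123),.010,1)
E
```

```text
time: 27.65
position: [0.6211, -0.2157, 0.0708]
tool_rot: [3.14, 0.0, 0.005]
ft_force: [-0.3, 0.5, 0.2]
grip_width: 0.995
grip_force: 0.0
[ 0.62109605 -0.21565928  0.07084715]
px [316. 260.] centre [ 0.6213 -0.2126] width t 0.0559 e 0.0557
```

```bash
python3 -m crank '[[[0,-3,10,0,-1],[0,0,18,0,-1],[0,0,17,0,-1],[0,0,8,0,-1],[0,0,2,0,-1],[0,0,0,0,-1],[0,0,0,0,-1]]]'; python3 -m crank '[[[0,0,0,0,0.95],[0,0,0,0,0.95],[0,0,0,0,0.95],[0,0,0,0,0.95],[0,0,0,0,0.95],[0,0,0,0,0.95],[0,0,0,0,0.95],[0,0,0,0,0.95],[0,0,0,0,0.95],[0,0,0,0,0.95]]]' 35
```

```text
time: 28.28
position: [0.6202, -0.2127, 0.0147]
tool_rot: [3.141, -0.0, 0.003]
ft_force: [0.2, -0.4, -0.1]
grip_width: 1.005
grip_force: 0.0
time: 29.12
position: [0.6193, -0.2126, 0.0136]
tool_rot: [3.142, -0.0, -0.0]
ft_force: [-0.4, 0.3, 0.2]
grip_width: 0.325
grip_force: 0.0
```

```bash
python3 -m crank '[[[1.5,0,0,0,0.95],[0,0,0,0,0.95],[0,0,0,0,0.95],[0,0,0,0,0.95],[0,0,0,0,0.95]]]'; python3 -m crank '[[[0,0,-4,0,0.95],[0,0,-9,0,0.95],[0,0,-16,0,0.95],[0,0,-22,0,0.95],[0,0,-22,0,0.95],[0,0,-20,0,0.95],[0,0,-14,0,0.95],[0,0,-6,0,0.95],[0,0,0,0,0.95],[0,0,0,0,0.95]]]'; python3 - <<'E'
from h import *
d,C,T=look("wN");print(T[:3,3]);rim(d,C,T[:2,3],T[2,3]-.0055,1)
E
```

```text
time: 29.53
position: [0.6209, -0.2126, 0.0137]
tool_rot: [3.141, -0.0, 0.0]
ft_force: [1.0, 0.2, -0.5]
grip_width: 0.193
grip_force: 35.0
time: 30.37
position: [0.6205, -0.2125, 0.1262]
tool_rot: [-3.142, 0.0, 0.001]
ft_force: [-0.7, 1.4, -1.6]
grip_width: 0.191
grip_force: 35.0
[ 0.62045693 -0.21250156  0.12619014]
px [321. 291.] centre [ 0.6444 -0.2119] width t 0.0527 e 0.0315
```

```bash
python3 -m crank '[[[0,-4,0,0,0.95],[-1,-12,0,0,0.95],[-2,-20,0,0,0.95],[-2,-25,0,0,0.95],[-2,-25,0,0,0.95],[-2,-25,0,0,0.95],[-2,-22,0,0,0.95],[-1,-16,0,0,0.95],[-1,-9,0,0,0.95],[0,-3,0,0,0.95]]]'; python3 -m crank '[[[0,0,0,0,0.95],[0,0,0,0,0.95],[0,0,0,0,0.95],[0,0,0,0,0.95],[0,0,0,0,0.95],[0,0,0,0,0.95]]]'; python3 - <<'E'
from h import *
d,C,T=look("wO");print(T[:3,3])
for x in(.605,.607,.609):print(x,"shallow rim far",proj(d,C,[x+.028,-.0515,.084]).round(1),"inner",proj(d,C,[x+.0255,-.0515,.084]).round(1))
u=int(proj(d,C,[.635,-.0515,.084])[0]);print(u,d["pixels"][200:280,u-5:u+5].mean((1,2)).round().astype(int))
r=d["pixels"][240:246].mean((0,2)).round().astype(int);print(r[270:376])
E
```

```text
time: 31.25
position: [0.6072, -0.0482, 0.1262]
tool_rot: [-3.141, -0.006, 0.001]
ft_force: [0.3, 0.3, -0.2]
grip_width: 0.191
grip_force: 35.0
time: 31.75
position: [0.6079, -0.0523, 0.1266]
tool_rot: [3.141, -0.002, -0.0]
ft_force: [-0.9, -0.1, 0.1]
grip_width: 0.196
grip_force: 35.0
[ 0.60789401 -0.05232639  0.12660726]
0.605 shallow rim far [319.9 228.7] inner [319.9 232.7]
0.607 shallow rim far [319.9 225.5] inner [319.9 229.5]
0.609 shallow rim far [319.9 222.3] inner [319.9 226.3]
319 [196 226 228 225 224 223 221 213 197 183 170 162 166 165 164 176 162 155
 149 149 190 172 153 194 227 221 197 166 191 212 215 213 213 213 213 213
 214 215 215 210 183 163 206 224 218 214 214 214 214 214 214 214 214 213
 213 213 213 212 212 211 210 209 204 202 199 193 187 182 186 202 210 211
 210 209 207 206 206 202 176 134]
[231 231 231 228 217 216 218 219 217 202 177 178 190 202 208 200 182 170
 168 158 148 145 156 184 198 207 213 211 208 203 200 199 195 192 188 188
 187 186 186 198 202 197 197 201 196 197 201 204 203 202 202 201 204 202
 199 199 199 199 199 199 200 201 199 198 198 198 192 176 170 188 192 187
 186 186 197 208 206 200 194 182 178 178 172 182 198 203 197 189 195 201
 176 177 199 209 213 217 217 226 230 231 231 231 231 231 231 231]
```

```bash
python3 -m crank '[[[0.4,-0.4,5,0,0.95],[0,0,10,0,0.95],[0,0,10,0,0.95],[0,0,4,0,0.95],[0,0,2,0,0.95],[0,0,1,0,0.95],[0,0,0,0,0.95],[0,0,0,0,0.95]]]'
```

```text
time: 32.47
position: [0.6086, -0.0511, 0.0949]
tool_rot: [3.141, -0.0, 0.001]
ft_force: [0.5, -0.1, -0.6]
grip_width: 0.192
grip_force: 35.0
```

```bash
python3 -m crank '[[[0,0.4,1,0,0.95],[0,0,1,0,0.95],[0,0,1,0,0.95],[0,0,0.7,0,0.95],[0,0,0,0,0.95],[0,0,0,0,0.95]]]'
```

```text
time: 32.97
position: [0.6085, -0.0516, 0.0915]
tool_rot: [3.141, -0.0, 0.001]
ft_force: [-0.3, 0.3, 3.0]
grip_width: 0.192
grip_force: 35.0
```

Contact at 0.0915 (expected 0.0917), so the lid is home. Releasing and retreating.

```bash
python3 -m crank '[[[0,0,-0.5,0,0.95],[0,0,0,0,-1],[0,0,0,0,-1],[0,0,0,0,-1],[0,0,0,0,-1],[0,0,0,0,-1],[0,0,0,0,-1],[0,0,0,0,-1],[0,0,0,0,-1],[0,0,0,0,-1]]]'; python3 -m crank '[[[0,0,-10,0,-1],[0,0,-25,0,-1],[0,0,-35,0,-1],[-20,0,-35,0,-1],[-25,0,-10,0,-1],[-20,0,0,0,-1],[0,0,0,0,-1],[0,0,0,0,-1],[0,0,0,0,-1],[0,0,0,0,-1]]]'; python3 - <<'E'
from h import *
d,C,T=look("wP");print(T[:3,3]);t=get_image("top")
print("expected lid top",proj(d,C,[.6083,-.0517,.088]).round(1))
u,v=proj(d,C,[.6083,-.0517,.088]).astype(int)
# lid disc outline: dark slots against disc -> slots' centroid; and edge profile
w=d["pixels"].mean(2).round().astype(int);print("row",w[v-2:v+3,u-50:u+50].mean(0).astype(int));print("col",w[v-50:v+50,u-2:u+3].mean(1).astype(int))
print("px/mm",(proj(d,C,[.6083,-.0617,.088])-[u,v])[0]/10)
E
```

```text
time: 33.8
position: [0.6083, -0.0515, 0.0914]
tool_rot: [3.142, -0.0, -0.0]
ft_force: [-0.1, -0.3, -0.9]
grip_width: 0.79
grip_force: 0.0
time: 34.63
position: [0.5438, -0.0515, 0.2064]
tool_rot: [-3.141, 0.0, -0.0]
ft_force: [0.8, 0.1, -1.6]
grip_width: 1.0
grip_force: 0.0
[ 0.54382495 -0.05146497  0.20636347]
expected lid top [321.6 158.7]
row [232 232 233 232 232 232 231 231 231 231 228 213 213 216 215 213 225 231
 230 230 230 230 230 229 227 227 226 227 227 228 227 223 222 231 240 242
 237 222 214 233 240 241 240 234 231 233 233 233 232 232 231 229 227 225
 226 226 227 227 226 226 223 212 191 202 221 226 225 216 210 213 219 223
 224 225 225 224 223 221 221 222 221 221 219 218 212 204 205 208 201 189
 221 231 232 231 231 232 232 232 232 232]
col [229 229 229 229 229 230 229 235 244 244 243 240 221 201 212 236 244 244
 244 244 244 244 244 244 244 244 243 243 243 243 243 243 243 242 237 234
 232 228 214 198 207 233 236 235 234 234 233 233 232 231 230 229 228 227
 227 226 225 224 223 223 222 221 222 215 169 134 135 137 161 216 224 223
 223 223 222 222 221 221 220 220 220 219 219 218 219 214 181 170 224 233
 225 130  39  28  29  29  31  29  29  31]
px/mm 1.313781532907808
```

The lid's edges put its centre at (321,158), against the predicted (321.6,158.7): centred, and the robot is clear.

```bash
python3 -c "
from bench import job
print(job.close_job())"
```

```text
the job is handed in; nothing more can be done
None
```

I stacked the deep, middle and shallow baskets and the lid on the carrier, all at seated height by contact (the last lateral check shows the lid centred), and handed the job in at about 35 s; no verdict was returned.

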